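Half-open the pump valve and find the socket for the cover nut

ROBOT

A 6-joint arm with a two-finger parallel gripper is mounted at the origin on the work surface. World frame = base frame: x ahead of the robot, y to its left, z up, the work surface at z = 0. Lengths are in m, angles in degrees, forces in N, time in s.
With the tool pointing down it reaches from about 0.35 to 0.875 m from the base axis. Payload 4.2 kg.
Tool frame: the origin (TCP) lies on the front face of the gripper's body, between the roots of the fingers; the fingertips stand 70 mm ahead of it and the grasp point (between the pads) lies 51 mm ahead of it; z points along the fingers, y is the line along which they close (so a half turn about z gives the same grasp; the last joint's range is limited). The gripper opens to 87 mm and grips with 3 to 60 N. Pads are 19 mm wide; open, the fingers measure 117 mm over their backs; the gripper's body (75 mm by 190 mm) begins 51 mm behind the grasp point.
Start: joints at [84.832, 22.042, 0.453, 0, -68.411, -14.817], TCP at [0.214, 0.587, 0.292] pointing down, gripper open.
Joint ranges: [-179.83, 179.83], [-69.29, 118.12], [-61.27, 80.66], [-181.25, 117.63], [-171.15, -9.14], [-177.46, 177.46]. Speed limits (degrees/s): [159.86, 159.86, 180, 180, 180, 180].

INTERFACE

Orientations are given as a 3x3 rotation matrix whose columns are the frame's x, y, z axes.
In Python, from station import r gives the robot as it stands.
- The arm moves only by the shell command python3 -m pendant 'ROWS' [OPENING]. ROWS is JSON, a list of rows, each a list of 2 entries, a list of its own where there are three numbers: the shift along the tool's x, y, z in mm, then the turn, a rotation vector about the tool's x, y, z in rad. A call has 1 to 10 rows; each row is the pose to reach, as a shift and turn from the pose commanded when the call began, along the tool's axes at that moment; what a row does not reach only later rows make up. A row lasts 1/10 s, in which the tool goes at most 50 mm and 8.59 degrees, less where a joint would pass 70% of its speed; a pose out of reach is approached as far as the arm can. A call with a gripper value outside its range is refused whole. OPENING is the opening, from 0 (shut) to 1 (fully open), set as the call begins (- or left out, the last holds). The fingers move at their own pace and stop on an object; the grip force is fixed at half the most. Time passes only in rows, so rows that repeat a pose let the fingers close. It gives the time, the measured TCP pose, the force, the opening and the grip force at its end, in the units of the state.
- r.sense(): the state, without advancing time (a new reading comes with each control period).
- r.capture(name): name is "side" or "top" or "wrist"; returns a dict with "frame" (384x512x3 uint8, red, green, blue), "vertical_fov" (degrees; the focal length in pixels is half the picture's height over the tangent of half this angle, whatever the lens; pixels are square), "cx", "cy" (the principal point, pixels), "rvec" (rotation vector, rad) and "tvec" (3), from world to camera coordinates, as OpenCV has them. Camera axes: x right, y down, z forward; pixel columns grow to the right and rows downward; lengths in m; the calibration is good to about 2 mm. A picture is of the moment at which its call begins. There is no depth.
- r.finish_job(): hands the job in; it is judged then, once.
The state is a dict: "time_s": time; "joints": joint angles; "joint_velocities": joint speeds; "effort": joint torques, N m; "tcp_pos": TCP position; "ee_rot": TCP orientation; "wrist_force": force on the tool from outside, world axes, zero at the start; "moment": the same for the moment, N m; "gripper_width": opening from 0.0 (shut) to 1.0 (fully open); "gripper_force": force on a finger pad.
Only numpy, scipy, OpenCV 4.12 (cv2) and the standard library are available. Lean on these libraries where they do the work, as an engineer would, in place of code of your own. Each camera call takes 0.05 s, during which the arm holds its last target. There are 200 camera calls.

TASK

Ease the pump unit's lever-handled ball valve to half open (45 degrees), so that the casing can drain. Then find which of the three sockets on the mat fits the hex nut on top of the pump, leaving or putting back the ones that do not fit upright on the mat, and finish with the right socket pushed fully home on the nut and still held in the gripper: do not let go of it. Do not disturb the jar, the grey ring or the screwdriver.

Things in the scene. Friction and masses are not known exactly. Their poses are not given: they have to be found in the camera images.
- valve_lever (a joint): angle of the ball valve's lever in rad: 0 is shut (lever square to the pipe), pi/2 is fully open (lever along the pipe), pi/4 is half open. It starts nearly shut. It turns about the vertical; seen from above it opens clockwise. It is stiff (about 0.2 N m, 2 to 3 N at the grip) and stays where it is left; stops at 0 and pi/2
- valve_axis (a point): point on the lever's vertical turning axis, at the lever's mid height; fixed on the pump unit, 94 mm above the table. The valve's brass stem and hub lie below and around it (13 mm radius)
- lever_grip (a point): middle of the lever's grey plastic grip, 88 mm from the turning axis, moving with the lever; the grip is 70 mm long, 14 mm wide and 24 mm tall. x of this frame points along the lever to the turning axis, z up. The slab of the unit lies 74 mm below
- unit: the pump unit, fixed to the table: a slab 160 (x) x 300 (y) x 20 mm high with a blue vertical pump at its -y end (flat round cover, 98 mm in diameter, top 70 mm above the table) and a green pipe along y, 44 mm above the table, to the brass ball valve at its +y end (85 mm from the centre). Origin: centre of the underside
- nut: plain steel hex nut, fixed on top of the pump cover, 30 mm across flats, 20 mm high, with a 14 mm stud showing 3 mm above it. Origin: centre of its underside, on the cover; z up; two of its flats are square to x (so flats every 60 degrees from x). Its top 5 mm taper to 26.4 mm across flats
- mat: grey mat fixed on the table, 120 (x) x 280 (y) mm, 6 mm thick; origin at the centre of its underside. The three sockets stand on it in a row along its y, about 80 mm apart
- socket_a_stem (a point): first of three sockets alike from outside, standing mouth down on the mat in shuffled places: round steel body 47 mm in diameter, 40 mm high, with a square drive adapter stem 24 x 24 mm, 45 mm tall, fixed on top (85 mm overall, about 0.3 kg). This point: on the axis in the stem, 64 mm above the mouth's rim, 24 mm above the round shoulder; z up the axis, x and y square to the stem's flats
- socket_b_stem (a point): second socket, outside and point as the first. All three have a hex bore 26 mm deep, two of its flats square to x of this frame (a flat every 60 degrees from x), open below; bore widths are unmarked and differ. The one that fits has 1 mm of play all round, slides down over the nut and comes to rest on the pump cover
- socket_c_stem (a point): third socket, outside and point as the first. The two sockets that do not fit are at least 5 mm too narrow: they stop on top of the nut, with the rim 20 mm above the pump cover. Which one of the three fits is not told: find it by trying, turned so that the hex bore lines up with the nut (within about 5 degrees)
- jar: white jar with a black lid, 48 mm in diameter, 75 mm high, loose on the table; leave alone. Origin: centre of the underside
- gasket_ring: grey flat ring, 68 mm in diameter, 12 mm high, loose on the table; leave alone. Origin: centre of the underside
- screwdriver: screwdriver with a black handle lying on the table; leave alone. Origin: underside of its middle
Not all that is in view belongs to the job. What is shaped like the part that bears socket_a_stem but orange, red or yellow is not meant.

How it is judged (in metres and radians):
On the way, in this order (a step that is already met when the one before it is completed fails the run):
1. the valve is half open (45 degrees, within 7) with the lever at rest (value of joint valve_lever between 0.665 and 0.905 rad and velocity of joint valve_lever between -0.1 and 0.1 rad/s), for 0.2 s.
2. the socket that fits is fully home on the nut (((horizontal distance between socket_a_stem and nut below 0.005 m and z of socket_a_stem in the frame of nut between 0.059 and 0.068 m and angle between socket_a_stem's own z axis and vertical below 0.07 rad) or (horizontal distance between socket_b_stem and nut below 0.005 m and z of socket_b_stem in the frame of nut between 0.059 and 0.068 m and angle between socket_b_stem's own z axis and vertical below 0.07 rad) or (horizontal distance between socket_c_stem and nut below 0.005 m and z of socket_c_stem in the frame of nut between 0.059 and 0.068 m and angle between socket_c_stem's own z axis and vertical below 0.07 rad))), for 0.2 s.
At the end, for the whole second after the job is handed in: The valve is at 45 degrees within 7; the fitting socket is on the nut's axis within 5 mm, its rim within 4 mm of the pump cover, upright within 4 degrees, and gripped with at least 2 N; the other two stand upright (within 7 degrees) on the mat, untouched by the fingers (value of joint valve_lever between 0.665 and 0.905 rad and ((horizontal distance between socket_a_stem and nut below 0.005 m and z of socket_a_stem in the frame of nut between 0.059 and 0.068 m and angle between socket_a_stem's own z axis and vertical below 0.07 rad and contact force between socket_a and the fingers above 2 N and x of socket_b_stem in the frame of mat between -0.06 and 0.06 m and y of socket_b_stem in the frame of mat between -0.14 and 0.14 m and z of socket_b_stem in the frame of mat between 0.064 and 0.075 m and angle between each of socket_b_stem, socket_c_stem's own z axis and vertical below 0.12 rad and contact force between each of socket_b, socket_c and the fingers below 0.3 N and x of socket_c_stem in the frame of mat between -0.06 and 0.06 m and y of socket_c_stem in the frame of mat between -0.14 and 0.14 m and z of socket_c_stem in the frame of mat between 0.064 and 0.075 m) or (horizontal distance between socket_b_stem and nut below 0.005 m and z of socket_b_stem in the frame of nut between 0.059 and 0.068 m and angle between socket_b_stem's own z axis and vertical below 0.07 rad and contact force between socket_b and the fingers above 2 N and x of socket_a_stem in the frame of mat between -0.06 and 0.06 m and y of socket_a_stem in the frame of mat between -0.14 and 0.14 m and z of socket_a_stem in the frame of mat between 0.064 and 0.075 m and angle between each of socket_a_stem, socket_c_stem's own z axis and vertical below 0.12 rad and contact force between each of socket_a, socket_c and the fingers below 0.3 N and x of socket_c_stem in the frame of mat between -0.06 and 0.06 m and y of socket_c_stem in the frame of mat between -0.14 and 0.14 m and z of socket_c_stem in the frame of mat between 0.064 and 0.075 m) or (horizontal distance between socket_c_stem and nut below 0.005 m and z of socket_c_stem in the frame of nut between 0.059 and 0.068 m and angle between socket_c_stem's own z axis and vertical below 0.07 rad and contact force between socket_c and the fingers above 2 N and x of socket_a_stem in the frame of mat between -0.06 and 0.06 m and y of socket_a_stem in the frame of mat between -0.14 and 0.14 m and z of socket_a_stem in the frame of mat between 0.064 and 0.075 m and angle between each of socket_a_stem, socket_b_stem's own z axis and vertical below 0.12 rad and contact force between each of socket_a, socket_b and the fingers below 0.3 N and x of socket_b_stem in the frame of mat between -0.06 and 0.06 m and y of socket_b_stem in the frame of mat between -0.14 and 0.14 m and z of socket_b_stem in the frame of mat between 0.064 and 0.075 m))); the arm keeps its last pose, push and grip.
It fails at once if the jar is shifted by more than 30 mm (distance of jar from where it was at the start of the episode above 0.03 m).
It fails at once if the grey ring is shifted by more than 30 mm (distance of gasket_ring from where it was at the start of the episode above 0.03 m).
It fails at once if the screwdriver is shifted by more than 30 mm (distance of screwdriver from where it was at the start of the episode above 0.03 m).
It also fails if it takes over 72 s, if anything falls off the work surface, if the arm or the gripper's body presses on something with over 40 N, if the wrist force passes 120 N, or if a joint passes its speed limit or range.

## Working session

There is one attempt and no reset: what is moved stays moved. The work goes in short steps, Python scripts to look and compute and a shell command to move; the robot and the scene stay as the last step left them, time stands still between calls to the robot, and variables do not carry over. Pictures are saved under pics/ and viewed, at most 10 in all, crops included, and the job is handed in when it is done.

```bash
ls; mkdir -p pics; cat > h.py <<'E'
import numpy as np, cv2, json
from station import r
def cap(n):
    c=r.capture(n); f=c["frame"]; np.save(f"/tmp/{n}.npy",f)
    d={k:np.array(c[k]).tolist() for k in ("vertical_fov","cx","cy","rvec","tvec")}
    json.dump(d,open(f"/tmp/{n}.json","w")); return f,d
def load(n): return np.load(f"/tmp/{n}.npy"),json.load(open(f"/tmp/{n}.json"))
def K(d,h=384):
    f=h/2/np.tan(np.radians(d["vertical_fov"])/2); return np.array([[f,0,d["cx"]],[0,f,d["cy"]],[0,0,1]])
def ray(d,u,v,z):
    R=cv2.Rodrigues(np.array(d["rvec"]))[0]; t=np.array(d["tvec"]).ravel()
    o=-R.T@t; w=R.T@np.linalg.inv(K(d))@[u,v,1]; return o+w*(z-o[2])/w[2]
def proj(d,P):
    return cv2.projectPoints(np.array(P,float).reshape(-1,1,3),np.array(d["rvec"]),np.array(d["tvec"]),K(d),None)[0].reshape(-1,2)
def save(f,name,box=None,s=1):
    if box: f=f[box[1]:box[3],box[0]:box[2]]
    cv2.imwrite(f"pics/{name}.png",cv2.resize(f,None,fx=s,fy=s,interpolation=cv2.INTER_CUBIC)[:,:,::-1])
def tool(P):
    "world shift (m) to tool mm from now"
    s=r.sense(); return np.array(s["ee_rot"]).T@(np.array(P)-s["tcp_pos"])*1000
E
python3 - <<'E'
from h import *
for n in ("top","side","wrist"):
    f,d=cap(n); save(f,n+"0",s=1.5); print(n,d, -cv2.Rodrigues(np.array(d["rvec"]))[0].T@np.array(d["tvec"]).ravel())
print(r.sense())
E
```

```text
pics
top {'vertical_fov': 44.718177873553614, 'cx': 255.09305036317903, 'cy': 194.34676702593856, 'rvec': [2.2139192634501863, -2.146671250482179, 0.09565617766125496], 'tvec': [-0.10734662221695303, 0.5939583727398068, 1.3732978811305283]} [ 0.4800209  -0.08519945  1.41865356]
side {'vertical_fov': 57.917040309764666, 'cx': 249.656369202202, 'cy': 194.36284695234525, 'rvec': [0.34979401705199253, -2.5639566121670523, 1.481589027610555], 'tvec': [0.5642873645640923, 0.20300852742244016, 0.6222489908384297]} [0.40912581 0.57655985 0.49701239]
wrist {'vertical_fov': 67.15046376995396, 'cx': 260.97712863866343, 'cy': 196.0358037234729, 'rvec': [-1.690040860402618, 2.41238900500099, 0.36272354497358034], 'tvec': [0.623519852808759, -0.03553903136572037, 0.39254991038391635]} [0.29028334 0.55896363 0.38396705]
{'time_s': 0.15, 'joints': array([ 8.48311971e+01,  2.20817419e+01,  3.97979872e-01, -1.91250671e-02,
       -6.84099224e+01, -1.48176856e+01]), 'joint_velocities': array([ 0.07075087, -0.24188009,  0.19136477,  0.05603818, -0.05265975,
        0.01876322]), 'effort': array([ 6.14599066e-04, -3.91053164e+01,  1.87584758e+01,  4.22235042e+00,
        1.23496132e-02, -1.34514676e-04]), 'tcp_pos': array([0.21348323, 0.58706221, 0.29140438]), 'ee_rot': array([[ 9.39731202e-01, -3.41913820e-01, -4.56419267e-04],
       [-3.41914104e-01, -9.39729846e-01, -1.60047067e-03],
       [ 1.18312233e-04,  1.66006841e-03, -9.99998615e-01]]), 'wrist_force': array([-0.26478042,  0.22817919,  0.16786159]), 'moment': array([-0.03527717, -0.04412679, -0.05772511]), 'gripper_force': 0.0, 'gripper_width': 1.0004206351207494}
```

View pics/top0.png

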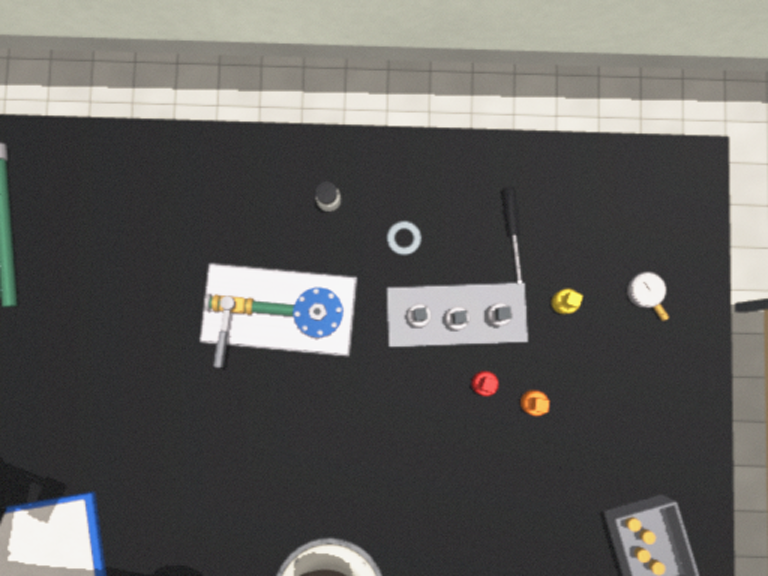

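View pics/side0.png

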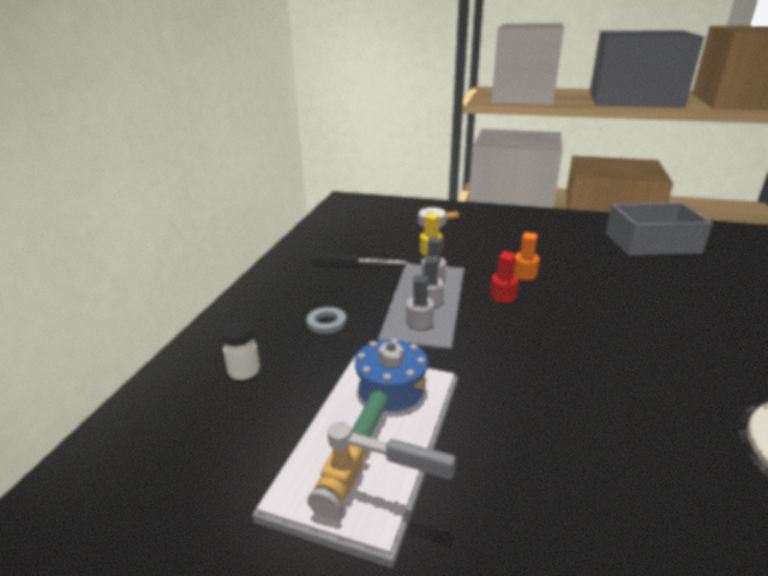

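The top view shows the unit (slab corners near 209,264 / 356,277 / 349,354 / 201,341 in the 1.5x picture), with the nut at (317,311), the lever hub at (227,304) and the grip at (221,350). Five things are socket-shaped: grey at (418,316), (457,319) and (500,315) on the mat, and yellow (567,300), red (485,384) and orange (536,403) off it. The three grey ones on the mat fit the description; the coloured ones are ruled out. I'll confirm this in an enlarged crop.

```bash
python3 - <<'E'
from h import *
f,d=load("top")
a=cv2.resize(f[172:248,130:245],None,fx=5,fy=5,interpolation=cv2.INTER_CUBIC)
b=cv2.resize(f[188:232,250:365],None,fx=5,fy=5,interpolation=cv2.INTER_CUBIC)
save(np.vstack([a,b]),"crop1")
E
```

```text
(no output)
```

View pics/crop1.png

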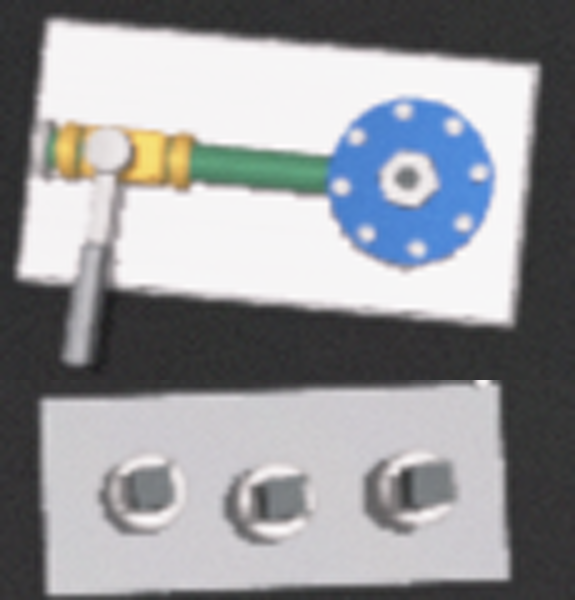

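The crop confirms three grey sockets on the grey mat; stem tops are at crop px (152,486), (284,496) and (432,483). The nut is at (407,179), the lever hub at (108,150) and the grip end at (77,360).

```bash
python3 - <<'E'
from h import *
f,d=load("top")
A=lambda x,y:(130+(x+.5)/5-.5,172+(y+.5)/5-.5)
B=lambda x,y:(250+(x+.5)/5-.5,188+(y-380+.5)/5-.5)
U=np.array([ray(d,*A(*p),.02) for p in [(47,18),(540,64),(515,326),(17,281)]])[:,:2]
c=U.mean(0); ex=(U[0]+U[1]-U[2]-U[3])/2; ey=(U[0]+U[3]-U[1]-U[2])/2
print("unit",c,np.linalg.norm(ex),np.linalg.norm(ey),np.degrees(np.arctan2(ex[1],ex[0])),np.degrees(np.arctan2(-ey[0],ey[1])))
M=np.array([ray(d,*B(*p),.006) for p in [(40,400),(500,384),(510,579),(47,595)]])[:,:2]
c=M.mean(0); ex=(M[0]+M[1]-M[2]-M[3])/2; ey=(M[0]+M[3]-M[1]-M[2])/2
print("mat",c,np.linalg.norm(ex),np.linalg.norm(ey),np.degrees(np.arctan2(ex[1],ex[0])),np.degrees(np.arctan2(-ey[0],ey[1])))
print("nut",ray(d,*A(407,179),.09),"hub",ray(d,*A(108,150),.104),"gripend",ray(d,*A(78,360),.1),"gripstart",ray(d,*A(97,243),.106))
for p in [(152,486),(284,496),(432,483)]: print("stem",ray(d,*B(*p),.091))
E
```

```text
unit [0.55612027 0.11835697] 0.1583074012474762 0.2984873152397441 -3.506189532373025 -3.4807669959493452
mat [ 0.5573888  -0.24005043] 0.11835515381583443 0.2801355431321033 3.744142962680076 3.7554326917439833
nut [0.55034702 0.03558875 0.09      ] hub [0.56075696 0.20338354 0.104     ] gripend [0.44246554 0.21526453 0.1       ] gripstart [0.50819716 0.20653505 0.106     ]
stem [ 0.55237607 -0.16096159  0.091     ]
stem [ 0.54900077 -0.23627331  0.091     ]
stem [ 0.55901883 -0.32048046  0.091     ]
```

View pics/wrist0.png

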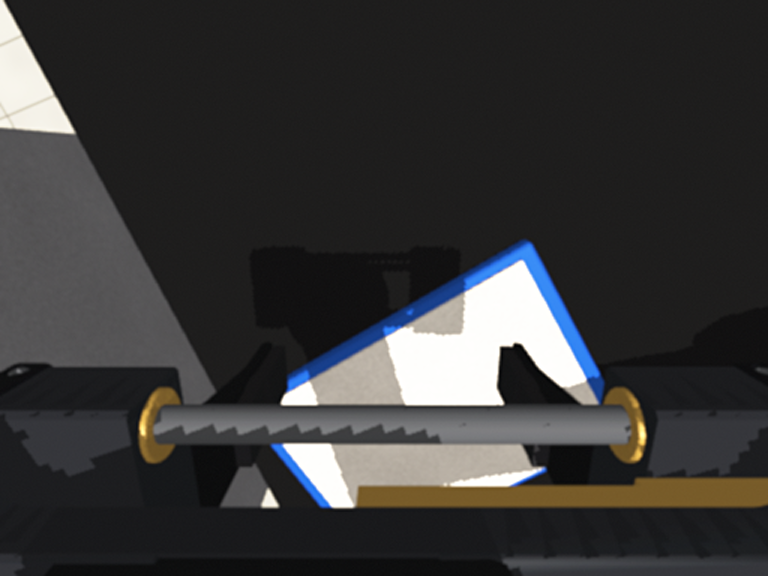

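```bash
python3 - <<'E'
from h import *
print(tool([.473,.211,.26]))
E
```

```text
[372.45326138 264.61238552  31.88776214]
```

```bash
python3 -m pendant '[[[37,26,3],[0,0,-0.05]],[[75,53,6],[0,0,-0.1]],[[112,79,10],[0,0,-0.15]],[[150,106,13],[0,0,-0.2]],[[187,132,16],[0,0,-0.262]],[[224,159,19],[0,0,-0.262]],[[261,185,22],[0,0,-0.262]],[[298,212,26],[0,0,-0.262]],[[335,238,29],[0,0,-0.262]],[[372,265,32],[0,0,-0.262]]]' && python3 -m pendant '[[[0,0,0],[0,0,0]],[[0,0,0],[0,0,0]],[[0,0,0],[0,0,0]]]'
python3 - <<'E'
from h import *
f,d=cap("wrist"); save(f,"wrist1",s=1.5); print(r.sense()["tcp_pos"])
print(proj(d,[[.561,.2033,.104],[.4733,.211,.106],[.5507,.0355,.09]])*1.5)
E
```

```text
time_s: 1.15
tcp_pos: [0.4732, 0.2095, 0.2601]
ee_rot: [[0.996, -0.086, -0.0], [-0.086, -0.996, 0.0], [-0.0, -0.0, -1.0]]
wrist_force: [0.0, 0.8, 0.2]
gripper_width: 1.0
gripper_force: 0.0
time_s: 1.45
tcp_pos: [0.4724, 0.2116, 0.2602]
ee_rot: [[0.996, -0.086, -0.0], [-0.086, -0.996, 0.0], [-0.0, -0.0, -1.0]]
wrist_force: [-0.2, 0.2, -0.2]
gripper_width: 1.003
gripper_force: 0.0
[0.47220965 0.21197477 0.26029756]
[[391.91456029 145.48798387]
 [391.5709979  300.77720551]
 [686.17593599 138.722536  ]]
```

View pics/wrist1.png

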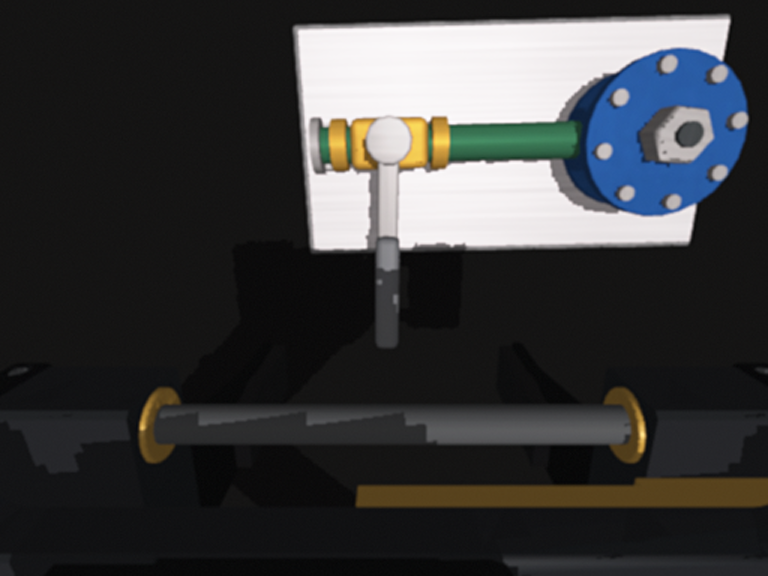

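The wrist view shows the hub at (389,139), the grip running from (388,240) to (387,345) in line with the tool x axis, and the nut at (688,134). All are within about 3 mm of the predictions. Next I lower onto the grip and close.

```bash
python3 -m pendant '[[[1,0,40],[0,0,0]],[[1,0,80],[0,0,0]],[[1,0,105],[0,0,0]],[[1,0,115],[0,0,0]],[[1,0,115],[0,0,0]]]' && python3 -m pendant '[[[0,0,0],[0,0,0]],[[0,0,0],[0,0,0]],[[0,0,0],[0,0,0]],[[0,0,0],[0,0,0]],[[0,0,0],[0,0,0]],[[0,0,0],[0,0,0]],[[0,0,0],[0,0,0]],[[0,0,0],[0,0,0]]]' 0
python3 - <<'E'
from h import *
s=r.sense(); p=np.array(s["tcp_pos"]);R=np.array(s["ee_rot"]);print(p,R[:,0])
# arc about hub from grip, 45deg in 10 steps; clockwise
import math
hub=np.array([.5613,.204,p[2]]); tot=-43
for k in range(1,11):
    a=math.radians(tot*k/10); c,s_=math.cos(a),math.sin(a); v=p-hub
    q=hub+np.array([c*v[0]-s_*v[1],s_*v[0]+c*v[1],0]); print((R.T@(q-p)*1000).round(),-round(a,3))
E
```

```text
time_s: 2.0
tcp_pos: [0.4729, 0.2117, 0.1443]
ee_rot: [[0.996, -0.085, -0.002], [-0.085, -0.996, -0.002], [-0.002, 0.002, -1.0]]
wrist_force: [0.6, 0.4, 0.4]
gripper_width: 1.002
gripper_force: 0.0
time_s: 2.8
tcp_pos: [0.4736, 0.2111, 0.1452]
ee_rot: [[0.996, -0.087, 0.0], [-0.087, -0.996, 0.0], [0.0, -0.0, -1.0]]
wrist_force: [0.8, 0.1, 0.8]
gripper_width: 0.358
gripper_force: 0.0
[0.47362443 0.21105984 0.14524935] [ 9.96224725e-01 -8.68118507e-02  1.31291068e-05]
[ 0. -7.  0.] 0.075
[  1. -13.   0.] 0.15
[  2. -20.   0.] 0.225
[  4. -26.   0.] 0.3
[  6. -32.   0.] 0.375
[  9. -38.   0.] 0.45
[ 12. -44.   0.] 0.525
[ 15. -50.   0.] 0.6
[ 19. -55.   0.] 0.675
[ 23. -60.   0.] 0.75
```

```bash
python3 -m pendant '[[[0,0,0],[0,0,0]],[[0,0,0],[0,0,0]],[[0,0,0],[0,0,0]],[[0,0,0],[0,0,0]],[[0,0,0],[0,0,0]],[[0,0,0],[0,0,0]]]' 0
```

```text
time_s: 3.4
tcp_pos: [0.4735, 0.2115, 0.1452]
ee_rot: [[0.996, -0.086, 0.0], [-0.086, -0.996, 0.0], [0.0, -0.0, -1.0]]
wrist_force: [-1.9, 3.3, 0.0]
gripper_width: 0.156
gripper_force: 30.0
```

Width 0.156 is 13.6 mm, so the grip is held. Now I swing it 43° clockwise.

```bash
python3 -m pendant '[[[0,-7,0],[0,0,0.075]],[[1,-13,0],[0,0,0.15]],[[2,-20,0],[0,0,0.225]],[[4,-26,0],[0,0,0.3]],[[6,-32,0],[0,0,0.375]],[[9,-38,0],[0,0,0.45]],[[12,-44,0],[0,0,0.525]],[[15,-50,0],[0,0,0.6]],[[19,-55,0],[0,0,0.675]],[[23,-60,0],[0,0,0.75]]]' && python3 -m pendant '[[[0,0,0],[0,0,0]],[[0,0,0],[0,0,0]],[[0,0,0],[0,0,0]],[[0,0,0],[0,0,0]]]'
```

```text
time_s: 4.4
tcp_pos: [0.5015, 0.271, 0.1453]
ee_rot: [[0.668, -0.744, 0.001], [-0.744, -0.668, 0.003], [-0.002, -0.003, -1.0]]
wrist_force: [-4.2, 8.7, -1.1]
gripper_width: 0.161
gripper_force: 30.2
time_s: 4.8
tcp_pos: [0.5022, 0.2716, 0.1453]
ee_rot: [[0.67, -0.742, 0.003], [-0.742, -0.67, 0.005], [-0.002, -0.006, -1.0]]
wrist_force: [-2.4, 10.0, -2.6]
gripper_width: 0.156
gripper_force: 30.0
```

```bash
python3 -m pendant '[[[0,0,0],[0,0,0]],[[0,0,0],[0,0,0]],[[0,0,0],[0,0,0]],[[0,0,0],[0,0,0]],[[0,0,0],[0,0,0]],[[0,0,0],[0,0,0]],[[0,0,-20],[0,0,0]],[[0,0,-60],[0,0,0]],[[0,0,-110],[0,0,0]],[[0,0,-155],[0,0,0]]]' 1
python3 - <<'E'
from h import *
f,d=cap("wrist"); save(f,"wrist2",s=1.5); cap("top"); print(r.sense()["tcp_pos"])
E
```

```text
time_s: 5.8
tcp_pos: [0.5017, 0.2686, 0.3024]
ee_rot: [[0.67, -0.742, 0.0], [-0.742, -0.67, -0.0], [0.0, -0.0, -1.0]]
wrist_force: [-0.5, 1.5, 0.8]
gripper_width: 0.957
gripper_force: 0.0
[0.50419594 0.27025543 0.30822227]
```

View pics/wrist2.png

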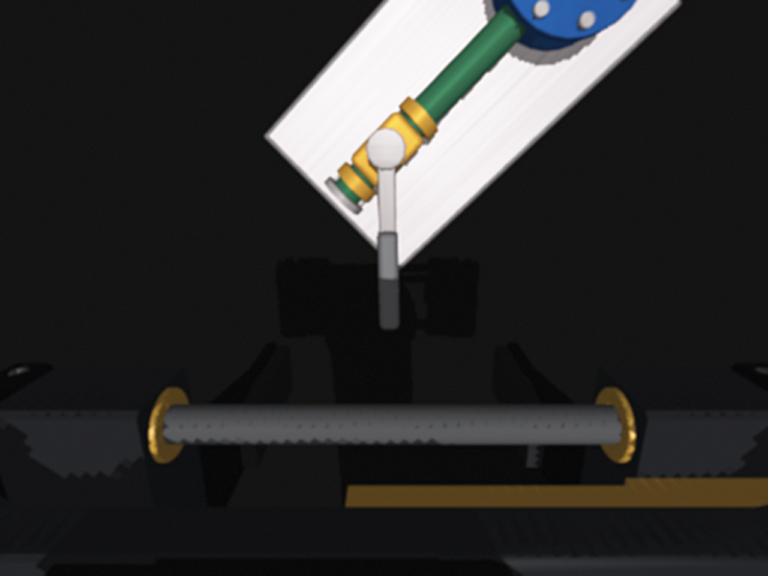

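The lever runs from (386,149) to (389,328), straight along the tool axis, with the pipe about 44° off it, so the valve is at about 45°. Next, a look at the nut and then the sockets from above.

```bash
python3 - <<'E'
from h import *
s=r.sense(); print(tool([.465,.036,.28]).round(), tool([.465,-.235,.28]).round()); R=np.array(s["ee_rot"]); print(np.degrees(np.arctan2(R[1,0],R[0,0])))
E
```

```text
[147. 187.  26.] [348. 368.  23.]
-47.8884293070975
```

```bash
python3 -m pendant '[[[24,31,4],[0,0,-0.13]],[[49,62,8],[0,0,-0.26]],[[73,93,12],[0,0,-0.39]],[[98,124,17],[0,0,-0.52]],[[122,155,21],[0,0,-0.65]],[[147,187,25],[0,0,-0.775]],[[147,187,25],[0,0,-0.775]],[[147,187,25],[0,0,-0.775]],[[147,187,25],[0,0,-0.775]]]'
python3 - <<'E'
from h import *
f,d=cap("wrist"); np.save("/tmp/w_nut.npy",f); json.dump(d,open("/tmp/w_nut.json","w"))
s=r.sense(); R=np.array(s["ee_rot"]); print(s["tcp_pos"],np.degrees(np.arctan2(R[1,0],R[0,0])),tool([.465,-.235,.28]).round())
u=proj(d,[[.5507,.0355,.09]])[0]; print(u)
E
```

```text
time_s: 6.8
tcp_pos: [0.4616, 0.0348, 0.2753]
ee_rot: [[0.998, -0.062, 0.0], [-0.062, -0.998, 0.0], [0.0, -0.0, -1.0]]
wrist_force: [-0.4, 0.2, 0.7]
gripper_width: 0.999
gripper_force: 0.0
[0.46166673 0.03513603 0.27526522] -3.507994685809711 [ 20. 269.  -5.]
[253.77211677  98.2787539 ]
```

```bash
python3 -m pendant '[[[0,45,0],[0,0,0]],[[0,90,0],[0,0,0]],[[0,135,0],[0,0,0]],[[0,180,0],[0,0,0]],[[0,225,0],[0,0,0]],[[0,269,0],[0,0,0]],[[0,269,0],[0,0,0]],[[0,269,0],[0,0,0]],[[0,269,0],[0,0,0]]]'
python3 - <<'E'
from h import *
f,d=cap("wrist"); np.save("/tmp/w_soc.npy",f); json.dump(d,open("/tmp/w_soc.json","w"))
s=r.sense(); R=np.array(s["ee_rot"]); print(s["tcp_pos"],np.degrees(np.arctan2(R[1,0],R[0,0])))
u=proj(d,[[.5524,-.161,.091],[.549,-.2363,.091],[.559,-.3205,.091]]); print(u)
g=np.load("/tmp/w_nut.npy")
u=u.astype(int)
tile=lambda im,x,y,h=33:cv2.resize(im[y-h:y+h,x-h:x+h],(300,300),interpolation=cv2.INTER_CUBIC)
rs=[tile(g,253,98)]+[tile(f,*p) for p in u]
save(np.vstack([np.hstack(rs[:2]),np.hstack(rs[2:])]),"tiles")
E
```

```text
time_s: 7.75
tcp_pos: [0.4452, -0.2331, 0.2751]
ee_rot: [[0.998, -0.06, -0.0], [-0.06, -0.998, 0.0], [-0.0, -0.0, -1.0]]
wrist_force: [0.5, 0.3, -0.9]
gripper_width: 0.999
gripper_force: 0.0
[ 0.44519261 -0.23281044  0.27523625] -3.4205836326910766
[[172.70809421  81.69157667]
 [257.17243432  80.3792312 ]
 [352.38469395  61.99795637]]
```

View pics/tiles.png

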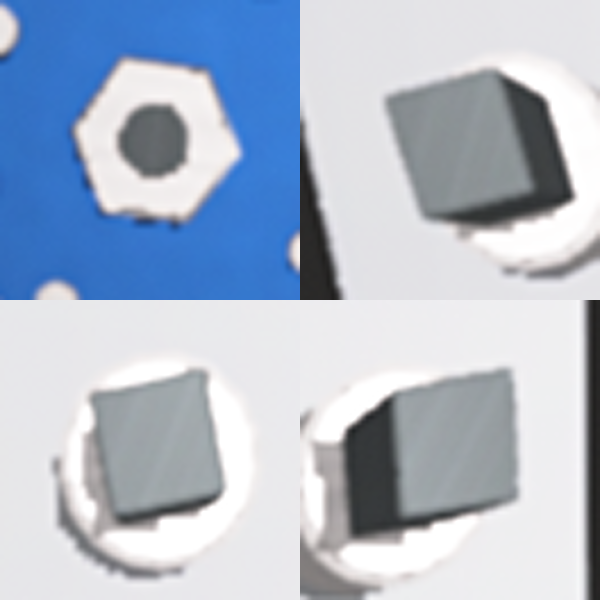

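The tiles show: the nut hexagon (vertices about (123,58), (210,72), (242,153), (184,221), (105,213), (73,131)), and the three grey stem tops, each a clear square.

```bash
cat > m.py <<'E'
from h import *
def tile(d,x0,y0,ox,oy,pts,z,h=33,S=300): return np.array([ray(d,x0-h+(x-ox+.5)*2*h/S-.5,y0-h+(y-oy+.5)*2*h/S-.5,z) for x,y in pts])[:,:2]
def fit(W,n):
    c=W.mean(0); v=W-c; a=np.arctan2(v[:,1],v[:,0]); ph=np.angle(np.mean(np.linalg.norm(v,axis=1)*np.exp(1j*n*a)))/n
    return c.round(4), "vertexang",np.degrees(ph).round(1),"R",np.linalg.norm(v,axis=1).round(4)
E
python3 - <<'E'
from m import *
dn=json.load(open("/tmp/w_nut.json")); ds=json.load(open("/tmp/w_soc.json"))
print("nut",fit(tile(dn,253,98,0,0,[(123,58),(210,72),(242,153),(184,221),(105,213),(73,131)],.085),6), tile(dn,253,98,0,0,[(154,140)],.093))
print(1,fit(tile(ds,172,81,300,0,[(387,99),(492,69),(533,190),(427,218)],.091),4))
print(2,fit(tile(ds,257,80,0,300,[(92,396),(207,368),(220,497),(118,514)],.091),4))
print(3,fit(tile(ds,352,61,300,300,[(392,394),(513,369),(517,497),(402,517)],.091),4))
E
```

```text
nut (array([0.5529, 0.0353]), 'vertexang', np.float64(18.4), 'R', array([0.0172, 0.0172, 0.0176, 0.0164, 0.0175, 0.017 ])) [[0.55307065 0.03552025]]
1 (array([ 0.5542, -0.1622]), 'vertexang', np.float64(-33.7), 'R', array([0.0157, 0.0155, 0.016 , 0.0156]))
2 (array([ 0.5505, -0.2377]), 'vertexang', np.float64(-38.2), 'R', array([0.0157, 0.0165, 0.0154, 0.0152]))
3 (array([ 0.561 , -0.3209]), 'vertexang', np.float64(-39.0), 'R', array([0.0157, 0.0163, 0.0157, 0.0158]))
```

```bash
cat >> h.py <<'E'
def go(P,yaw):
    "tool shift mm and turn to reach TCP P with tool x at yaw deg"
    s=r.sense(); R=np.array(s["ee_rot"]); a=np.degrees(np.arctan2(R[1,0],R[0,0]))
    print("at",np.array(s["tcp_pos"]).round(4),"yaw",a.round(2),"F",np.array(s["wrist_force"]).round(1),"w",round(s["gripper_width"],3),"-> shift",tool(P).round(1),"turn",round(-np.radians(yaw-a),3))
E
python3 -c "
from h import *
go([.5535,-.1616,.175],11.3)"
```

```text
at [ 0.4452 -0.2328  0.2752] yaw -3.42 F [-0.2 -0.2 -0.3] w 0.995 -> shift [103.9 -77.5 100.2] turn -0.257
```

```bash
python3 -m pendant '[[[26,-19,25],[0,0,-0.07]],[[52,-39,50],[0,0,-0.13]],[[78,-58,75],[0,0,-0.2]],[[104,-77,100],[0,0,-0.257]],[[104,-77,100],[0,0,-0.257]],[[104,-77,100],[0,0,-0.257]],[[104,-77,100],[0,0,-0.257]]]' 0.5; python3 -c "
from h import *
go([.5535,-.1616,.122],11.3)"
```

```text
time_s: 8.5
tcp_pos: [0.5533, -0.163, 0.1762]
ee_rot: [[0.981, 0.195, 0.001], [0.195, -0.981, -0.0], [0.001, 0.0, -1.0]]
wrist_force: [-0.4, 0.2, -0.6]
gripper_width: 0.52
gripper_force: 0.0
at [ 0.5533 -0.163   0.1762] yaw 11.24 F [-0.4  0.2 -0.6] w 0.52 -> shift [ 0.4 -1.4 54.2] turn -0.001
```

```bash
python3 -m pendant '[[[0,-1,25],[0,0,0]],[[0,-1,45],[0,0,0]],[[0,-1,53],[0,0,0]],[[0,-1,53],[0,0,0]],[[0,-1,53],[0,0,0]]]'; python3 -m pendant '[[[0,0,0],[0,0,0]],[[0,0,0],[0,0,0]],[[0,0,0],[0,0,0]],[[0,0,0],[0,0,0]],[[0,0,0],[0,0,0]],[[0,0,0],[0,0,0]]]' 0
```

```text
time_s: 9.0
tcp_pos: [0.5536, -0.1629, 0.1236]
ee_rot: [[0.981, 0.194, 0.002], [0.194, -0.981, -0.0], [0.002, 0.001, -1.0]]
wrist_force: [0.7, 0.3, 0.4]
gripper_width: 0.497
gripper_force: 0.0
time_s: 9.6
tcp_pos: [0.5533, -0.1625, 0.1227]
ee_rot: [[0.981, 0.194, 0.0], [0.194, -0.981, -0.0], [0.0, 0.0, -1.0]]
wrist_force: [0.2, 2.0, 3.4]
gripper_width: 0.277
gripper_force: 29.9
```

```bash
python3 -c "
from h import *
go([.5517,.0354,.225],-11.6)"
```

```text
at [ 0.5533 -0.1625  0.1227] yaw 11.2 F [0.2 2.  3.4] w 0.277 -> shift [  36.9 -194.4 -102.3] turn 0.398
```

```bash
python3 -m pendant '[[[0,0,-40],[0,0,0]],[[0,0,-80],[0,0,0]],[[4,-20,-102],[0,0,0.05]],[[11,-60,-102],[0,0,0.13]],[[19,-100,-102],[0,0,0.22]],[[27,-140,-102],[0,0,0.3]],[[34,-178,-102],[0,0,0.398]],[[37,-194,-102],[0,0,0.398]],[[37,-194,-102],[0,0,0.398]],[[37,-194,-102],[0,0,0.398]]]'; python3 -m pendant '[[[0,0,0],[0,0,0]],[[0,0,0],[0,0,0]]]';  python3 -c "
from h import *
go([.5517,.0354,.225],-11.6)"
```

```text
time_s: 10.6
tcp_pos: [0.5513, 0.0346, 0.2235]
ee_rot: [[0.98, -0.201, -0.002], [-0.201, -0.98, -0.001], [-0.002, 0.001, -1.0]]
wrist_force: [-0.3, -0.8, -2.5]
gripper_width: 0.274
gripper_force: 29.9
time_s: 10.8
tcp_pos: [0.5516, 0.0337, 0.224]
ee_rot: [[0.979, -0.203, -0.001], [-0.203, -0.979, -0.0], [-0.001, 0.0, -1.0]]
wrist_force: [0.3, -0.3, -3.0]
gripper_width: 0.277
gripper_force: 29.9
at [0.5516 0.0337 0.224 ] yaw -11.71 F [ 0.3 -0.3 -3. ] w 0.277 -> shift [-0.3 -1.7 -1. ] turn -0.002
```

```bash
python3 -m pendant '[[[0,-1.5,6],[0,0,0]],[[0,-1.5,11],[0,0,0]],[[0,-1.5,15],[0,0,0]],[[0,-1.5,17],[0,0,0]],[[0,-1.5,19],[0,0,0]],[[0,-1.5,20],[0,0,0]],[[0,-1.5,21],[0,0,0]],[[0,-1.5,22],[0,0,0]],[[0,-1.5,23],[0,0,0]]]';  python3 -c "
from h import *
go([.5517,.0354,.187],-11.6);print(r.sense()['moment'])"
```

```text
time_s: 11.7
tcp_pos: [0.5523, 0.0362, 0.2064]
ee_rot: [[0.98, -0.199, 0.002], [-0.199, -0.98, -0.001], [0.003, 0.001, -1.0]]
wrist_force: [-10.5, 2.5, 25.4]
gripper_width: 0.269
gripper_force: 30.0
at [0.5523 0.0362 0.2064] yaw -11.5 F [-10.5   2.5  25.4] w 0.269 -> shift [-0.5  0.9 19.4] turn 0.002
[ 0.46465926  3.47353314 -0.05004802]
```

Stopped at the nut-top height (0.2064, against 0.1867 when home). Before ruling this socket out, I'll make a light search of ±2 mm.

```bash
python3 -m pendant '[[[0,0,-4],[0,0,0]],[[2,0,-3],[0,0,0]],[[2,2,-3],[0,0,0]],[[0,2,-3],[0,0,0]],[[-2,2,-3],[0,0,0]],[[-2,0,-3],[0,0,0]],[[-2,-2,-3],[0,0,0]],[[0,-2,-3],[0,0,0]],[[2,-2,-3],[0,0,0]],[[0,0,-3],[0,0,0]]]';  python3 -c "
from h import *
go([.5517,.0354,.187],-11.6);print(r.sense()['moment'])"
```

```text
time_s: 12.7
tcp_pos: [0.5529, 0.0369, 0.2065]
ee_rot: [[0.98, -0.201, 0.003], [-0.201, -0.98, 0.001], [0.002, -0.001, -1.0]]
wrist_force: [-1.7, 4.6, 10.3]
gripper_width: 0.274
gripper_force: 30.0
at [0.5529 0.0369 0.2065] yaw -11.59 F [-1.7  4.6 10.3] w 0.274 -> shift [-1.   1.7 19.5] turn 0.0
[1.56349339 0.32147608 0.00860553]
```

```bash
python3 -c "
from h import *
go([.5533,-.1620,.225],11.2)"
```

```text
at [0.5529 0.0369 0.2065] yaw -11.59 F [-1.7  4.6 10.3] w 0.274 -> shift [ 40.3 194.7 -18.7] turn -0.398
```

It sits squarely on top and won't drop. A fitting bore would sink about 2 mm onto the taper at any yaw, so socket 1 is too narrow. I'm putting it back.

```bash
python3 -m pendant '[[[0,0,-12],[0,0,0]],[[2,10,-22],[0,0,0]],[[10,50,-22],[0,0,-0.1]],[[20,95,-22],[0,0,-0.2]],[[29,140,-22],[0,0,-0.3]],[[37,180,-22],[0,0,-0.398]],[[40,195,-22],[0,0,-0.398]],[[40,195,-22],[0,0,-0.398]],[[40,195,-22],[0,0,-0.398]],[[40,195,-22],[0,0,-0.398]]]';  python3 -c "
from h import *
go([.5533,-.1620,.1235],11.2)"
```

```text
time_s: 13.7
tcp_pos: [0.5519, -0.1618, 0.226]
ee_rot: [[0.981, 0.195, -0.001], [0.195, -0.981, 0.0], [-0.001, -0.0, -1.0]]
wrist_force: [-0.6, -0.1, -2.4]
gripper_width: 0.274
gripper_force: 30.0
at [ 0.5519 -0.1618  0.226 ] yaw 11.22 F [-0.6 -0.1 -2.4] w 0.274 -> shift [  1.5   0.5 102.5] turn 0.0
```

```bash
python3 -m pendant '[[[1,0,45],[0,0,0]],[[1,0,85],[0,0,0]],[[1,0,97],[0,0,0]],[[1,0,100],[0,0,0]],[[1,0,102],[0,0,0]],[[1,0,103],[0,0,0]],[[1,0,103],[0,0,0]]]';  python3 -c "
from h import *
go([.5533,-.1620,.1235],11.2)"
```

```text
time_s: 14.4
tcp_pos: [0.5539, -0.1625, 0.1249]
ee_rot: [[0.981, 0.194, 0.003], [0.194, -0.981, -0.0], [0.003, 0.001, -1.0]]
wrist_force: [0.5, -0.3, -3.2]
gripper_width: 0.276
gripper_force: 30.0
at [ 0.5539 -0.1625  0.1249] yaw 11.2 F [ 0.5 -0.3 -3.2] w 0.276 -> shift [-0.5 -0.6  1.4] turn -0.0
```

```bash
python3 -m pendant '[[[0,0,1],[0,0,0]],[[0,0,2],[0,0,0]],[[0,0,2],[0,0,0]]]'; python3 -m pendant '[[[0,0,0],[0,0,0]],[[0,0,0],[0,0,0]],[[0,0,0],[0,0,0]],[[0,0,0],[0,0,0]],[[0,0,-20],[0,0,0]],[[0,0,-50],[0,0,0]],[[0,0,-50],[0,0,0]],[[0,0,-50],[0,0,0]]]' 0.5; python3 -c "
from h import *
go([.5497,-.2370,.175],6.8)"
```

```text
time_s: 14.7
tcp_pos: [0.5534, -0.1626, 0.1227]
ee_rot: [[0.981, 0.194, 0.002], [0.194, -0.981, -0.0], [0.002, 0.001, -1.0]]
wrist_force: [-2.5, 1.2, 4.6]
gripper_width: 0.269
gripper_force: 30.0
time_s: 15.5
tcp_pos: [0.5531, -0.1625, 0.1718]
ee_rot: [[0.981, 0.194, 0.002], [0.194, -0.981, 0.0], [0.002, 0.0, -1.0]]
wrist_force: [-0.3, -0.4, -0.5]
gripper_width: 0.499
gripper_force: 0.0
at [ 0.5531 -0.1625  0.1718] yaw 11.17 F [-0.3 -0.4 -0.5] w 0.499 -> shift [-17.8  72.4  -3.3] turn 0.076
```

```bash
python3 -m pendant '[[[-9,36,-3],[0,0,0.04]],[[-18,72,-3],[0,0,0.076]],[[-18,72,-3],[0,0,0.076]],[[-18,72,-3],[0,0,0.076]],[[-18,72,-3],[0,0,0.076]]]'; python3 -c "
from h import *
go([.5497,-.2370,.122],6.8)"
```

```text
time_s: 16.0
tcp_pos: [0.5488, -0.236, 0.1733]
ee_rot: [[0.993, 0.119, -0.002], [0.119, -0.993, 0.001], [-0.002, -0.001, -1.0]]
wrist_force: [-0.8, 0.5, 0.6]
gripper_width: 0.499
gripper_force: 0.0
at [ 0.5488 -0.236   0.1733] yaw 6.85 F [-0.8  0.5  0.6] w 0.499 -> shift [ 0.8  1.1 51.3] turn 0.001
```

```bash
python3 -m pendant '[[[1,1,25],[0,0,0]],[[1,1,45],[0,0,0]],[[1,1,51],[0,0,0]],[[1,1,51],[0,0,0]],[[1,1,51],[0,0,0]]]'; python3 -m pendant '[[[0,0,0],[0,0,0]],[[0,0,0],[0,0,0]],[[0,0,0],[0,0,0]],[[0,0,0],[0,0,0]],[[0,0,0],[0,0,0]],[[0,0,0],[0,0,0]]]' 0;  python3 -c "
from h import *
go([.5513,.0354,.225],-11.6)"
```

```text
time_s: 16.5
tcp_pos: [0.551, -0.2372, 0.124]
ee_rot: [[0.993, 0.12, 0.001], [0.12, -0.993, -0.001], [0.001, 0.001, -1.0]]
wrist_force: [0.1, 0.3, -0.6]
gripper_width: 0.497
gripper_force: 0.0
time_s: 17.1
tcp_pos: [0.5506, -0.2375, 0.1238]
ee_rot: [[0.993, 0.119, 0.001], [0.119, -0.993, -0.0], [0.001, 0.0, -1.0]]
wrist_force: [-1.0, 0.8, 3.6]
gripper_width: 0.274
gripper_force: 29.8
at [ 0.5506 -0.2375  0.1238] yaw 6.84 F [-1.   0.8  3.6] w 0.274 -> shift [  33.2 -270.9 -101.3] turn 0.322
```

```bash
python3 -m pendant '[[[0,0,-40],[0,0,0]],[[0,0,-80],[0,0,0]],[[4,-30,-101],[0,0,0.05]],[[9,-74,-101],[0,0,0.1]],[[15,-118,-101],[0,0,0.15]],[[20,-162,-101],[0,0,0.2]],[[26,-206,-101],[0,0,0.26]],[[31,-246,-101],[0,0,0.322]],[[34,-271,-101],[0,0,0.322]],[[34,-271,-101],[0,0,0.322]]]'; python3 -m pendant '[[[0,0,0],[0,0,0]],[[0,0,0],[0,0,0]],[[0,0,0],[0,0,0]]]';  python3 -c "
from h import *
go([.5525,.0354,.208],-11.6)"
```

```text
time_s: 18.1
tcp_pos: [0.5514, 0.0384, 0.2232]
ee_rot: [[0.98, -0.198, -0.002], [-0.198, -0.98, 0.0], [-0.002, 0.0, -1.0]]
wrist_force: [-0.3, -0.4, -4.0]
gripper_width: 0.272
gripper_force: 29.8
time_s: 18.4
tcp_pos: [0.5517, 0.0345, 0.2239]
ee_rot: [[0.979, -0.203, -0.001], [-0.203, -0.979, -0.0], [-0.001, 0.0, -1.0]]
wrist_force: [0.4, 0.5, -2.8]
gripper_width: 0.273
gripper_force: 29.8
at [0.5517 0.0345 0.2239] yaw -11.72 F [ 0.4  0.5 -2.8] w 0.273 -> shift [ 0.7 -1.1 15.9] turn -0.002
```

```bash
python3 -m pendant '[[[0.7,-1,6],[0,0,0]],[[0.7,-1,11],[0,0,0]],[[0.7,-1,14],[0,0,0]],[[0.7,-1,16],[0,0,0]],[[0.7,-1,17],[0,0,0]],[[0.7,-1,18],[0,0,0]],[[0.7,-1,19],[0,0,0]],[[0.7,-1,20],[0,0,0]],[[0.7,-1,20],[0,0,0]]]';  python3 -c "
from h import *
go([.5525,.0354,.187],-11.6);print(r.sense()['moment'])"
```

```text
time_s: 19.3
tcp_pos: [0.5527, 0.0365, 0.2042]
ee_rot: [[0.98, -0.201, -0.0], [-0.201, -0.98, -0.0], [-0.0, 0.0, -1.0]]
wrist_force: [-0.3, 0.1, -2.7]
gripper_width: 0.273
gripper_force: 29.8
at [0.5527 0.0365 0.2042] yaw -11.62 F [-0.3  0.1 -2.7] w 0.273 -> shift [ 0.   1.1 17.2] turn -0.0
[-0.00569686  0.0501768   0.02298339]
```

No contact 3.6 mm below the nut top, so this one fits. I'll continue down.

```bash
python3 -m pendant '[[[0,0.5,3],[0,0,0]],[[0,0.5,6],[0,0,0]],[[0,0.5,9],[0,0,0]],[[0,0.5,11],[0,0,0]],[[0,0.5,13],[0,0,0]],[[0,0.5,14],[0,0,0]],[[0,0.5,15],[0,0,0]],[[0,0.5,16],[0,0,0]],[[0,0.5,17],[0,0,0]],[[0,0.5,17.5],[0,0,0]]]';  python3 -c "
from h import *
go([.5525,.0354,.1868],-11.6);print(r.sense()['moment'])"
```

```text
time_s: 20.3
tcp_pos: [0.5528, 0.036, 0.1878]
ee_rot: [[0.98, -0.201, 0.001], [-0.201, -0.98, -0.0], [0.001, 0.0, -1.0]]
wrist_force: [-2.9, 1.4, 5.3]
gripper_width: 0.275
gripper_force: 29.8
at [0.5528 0.036  0.1878] yaw -11.59 F [-2.9  1.4  5.3] w 0.275 -> shift [-0.2  0.7  1. ] turn 0.0
[ 0.19527653  0.99182562 -0.00739578]
```

```bash
python3 -m pendant '[[[0,0,0],[0,0,0]],[[0,0,0],[0,0,0]],[[0,0,0],[0,0,0]],[[0,0,0],[0,0,0]]]'; python3 -c "
from h import *
f,d=cap('side'); g,_=cap('top')
save(np.vstack([cv2.resize(f[160:384,120:350],None,fx=1.5,fy=1.5),cv2.resize(g[170:240,130:360],(345,105))]),'final',s=1.3)"
```

```text
time_s: 20.7
tcp_pos: [0.5528, 0.036, 0.1877]
ee_rot: [[0.98, -0.201, 0.001], [-0.201, -0.98, -0.0], [0.001, -0.0, -1.0]]
wrist_force: [-3.2, 0.7, 6.1]
gripper_width: 0.274
gripper_force: 29.8
```

View pics/final.png

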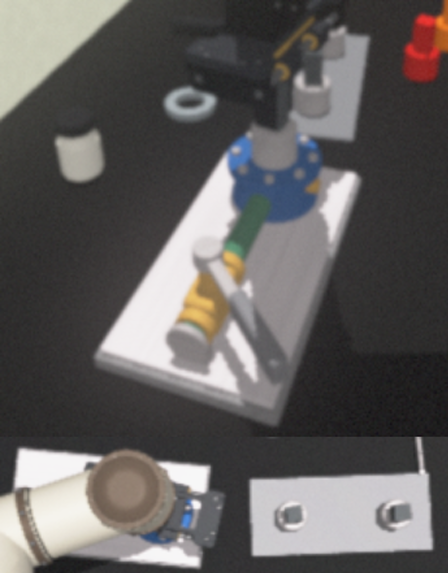

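The socket sits flat on the blue cover at (275,150) and is still gripped. The lever is halfway, running from (208,250) to (270,370). The other two sockets stand upright on the mat at (291,516) and (398,515), and the jar and ring have not moved.

```bash
python3 -c "
from station import r
print(r.finish_job())"
```

```text
the job is handed in; nothing more can be done
None
```

The valve is at about 45°, and the middle socket fits: it is fully home on the nut and still gripped at 30 N. The first socket I tried was too narrow and is back upright on the mat, and the third was never touched. I handed the job in at about 21 s, and no verdict was returned.

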